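Level the weighing stand and set the paint can on it

ROBOT

A 7-joint arm with a two-finger parallel gripper is mounted at the origin on the work surface. World frame = base frame: x ahead of the robot, y to its left, z up, the work surface at z = 0. Lengths are in m, angles in degrees, forces in N, time in s.
With the tool pointing down it reaches from about 0.425 to 0.875 m from the base axis. Payload 4.7 kg.
Tool frame: the origin (TCP) lies on the centre line of the jaws, within the pads' length; the fingertips stand 17 mm ahead of it and the grasp point (between the pads) lies 2 mm behind it; z points along the fingers, y is the line along which they close (so a half turn about z gives the same grasp; the last joint's range is limited). The gripper opens to 87 mm and grips with 3 to 60 N. Pads are 19 mm wide; open, the fingers measure 117 mm over their backs; the gripper's body (75 mm by 190 mm) begins 51 mm behind the grasp point.
Start: joints at [-70.239, 18.392, -4.016, 83.108, 1.295, 78.541, -3.26], TCP at [0.211, 0.615, 0.24] pointing down, gripper open.
Joint ranges: [-163.93, 163.93], [-17.29, 119.83], [-79.2, 71.16], [3.27, 140.29], [-89.18, 269.18], [5.43, 117.66], [-154.24, 154.24]. Speed limits (degrees/s): [147.25, 147.25, 180, 180, 180, 180, 180].

INTERFACE

Orientations are given as [roll, pitch, yaw] about the fixed x, y, z axes, in that order (R = Rz(yaw) Ry(pitch) Rx(roll)).
In Python, from cell import env, read_camera gives the robot as it stands.
- The arm moves only by the shell command python3 -m jog 'ROWS' [FORCE]. ROWS is JSON, a list of rows, each a list of 5 numbers: the opening, from 0 (shut) to 1 (fully open), then the shift along the tool's x, y, z each as a share of 0.02 m, from -1 to 1, then the turn about the tool's z as a share of 45 degrees, from -1 to 1. In form: [[gripper, x, y, z, yaw], ...]. A call has 1 to 12 rows; each row shifts and turns the commanded pose from where the row before left it, along the tool's axes as they then stand; what a row does not reach is not made up. A row lasts 1/12 s, in which the tool goes at most 41.7 mm and 7.16 degrees, less where a joint would pass 70% of its speed; a pose out of reach is approached as far as the arm can. A call with a number of a shift or a turn outside -1 to 1 is refused whole. A call with a gripper value outside its range is refused whole. The fingers move at their own pace and stop on an object; FORCE is the grip in N (left out, the last holds). Time passes only in rows, so rows that do not move let the fingers close. It gives the time, the measured TCP pose, the force, the opening and the grip force at its end, in the units of the state.
- env.get_obs(): the state, without advancing time (a new reading comes with each control period).
- read_camera(name): name is "side" or "top" or "wrist"; returns a dict with "color" (480x640x3 uint8, red, green, blue), "range_z" (480x640 float32, m along the optical axis (not along the pixel's ray), 0 where there is no reading), "mtx" (3x3 intrinsics, pixels), "world_from_camera" (4x4, takes a point from camera to world coordinates); the wrist camera has in their place "T_tool_cam" (4x4, takes a point from camera to tool coordinates, whose origin is the TCP and whose axes are the flange's). Camera axes: x right, y down, z forward; pixel columns grow to the right and rows downward; lengths in m; the calibration is good to about 2 mm. A picture is of the moment at which its call begins: read the wrist's pose just before it.
- env.sign_off(): hands the job in; it is judged then, once.
The state is a dict: "time_s": time; "qpos": joint angles; "joint_velocities": joint speeds; "effort": joint torques, N m; "tool_pos": TCP position; "tool_rot": TCP orientation; "force": force on the tool from outside, world axes, zero at the start; "wrist_torque": the same for the moment, N m; "grip_width": finger opening in m; "grasp_force": force on a finger pad.
Only numpy, scipy, OpenCV 4.12 (cv2) and the standard library are available. Lean on these libraries where they do the work, as an engineer would, in place of code of your own. Each camera call takes 0.05 s, during which the arm holds its last target. There are 200 camera calls.

TASK

The small weighing stand on the mixing bench sits crooked: turn its two leaning wing knobs until its square plate is level both ways, and let go of them. Only then take the small metal can from the bench and stand it upright on the round pad in the middle of the level plate; leave the plate level, and do not disturb the big tin, the loose lid or the scraper.

Things in the scene. Friction and masses are not known exactly. Their poses are not given: they have to be found in the camera images.
- plate_top (a point): Centre of the top of the square aluminium plate, 190 x 190 x 8 mm, about 126 mm above the bench; a flush black pad 90 mm across marks it. z: plate normal; x to the stand's rear, away from the knobs; y to its left. It pivots at its centre: the left knob tips it about y, the right one about x. Starts tipped 2.5 to 10 deg; the knob angles at level differ each time.
- left_wing (a point): Grip point of the left wing knob: black bar 66 mm long (point x), 16 thick (y), 36 deep (z), on a 40 mm hub. Point on the axis, 14 mm under the bar's outer face. z points out along the spindle, leaning 32 deg outwards; axes turn with the knob. Stays. Clockwise (looking down on it) raises the plate's front edge: 0.04 rad of plate per rad. It is 106 mm above the bench.
- right_wing (a point): Grip point of the right wing knob: black bar 66 mm long (point x), 16 thick (y), 36 deep (z), on a 40 mm hub. Point on the axis, 14 mm under the bar's outer face. z points out along the spindle, leaning 32 deg outwards; axes turn with the knob. Stays. Clockwise (looking down on it) raises the plate's right edge: 0.04 rad of plate per rad. Mirrors the left; rides on the cradle.
- stand: The grey cast base of the stand, fixed to the bench, about 240 x 280 mm. Origin on the bench under the plate's centre; x points to its rear, y to its left (its yaw varies).
- can: Small plain metal can, closed, 58 mm across and 95 mm tall, about 0.35 kg, standing on the bench. Origin at the centre of its underside, z up its axis.
- tin: Big white paint tin, 108 mm across, 132 mm tall; bystander. Origin at the centre of its underside.
- lid: Loose round metal tin lid lying flat, 104 mm across, 11 mm high; bystander. Origin at the centre of its underside.
- scraper: Scraper lying on the bench, 200 mm long, along its x axis, handle to -x; bystander.
Mind the look-alikes: they are no part of the job. Of the things like the can, leave any that is yellow; of the rest the larger one is meant.

How it is judged:
By the outcome, as a careful person would: the job done as asked, in the order asked, and still so for the second after the job is handed in, with the robot touching nothing.
It also fails if it takes over 72 s, if anything falls off the work surface, if the arm or the gripper's body presses on something with over 40 N, if the wrist force passes 120 N, or if a joint passes its speed limit or range.

## Working session

There is one attempt and no reset: what is moved stays moved. The work goes in short steps, Python scripts to look and compute and a shell command to move; the robot and the scene stay as the last step left them, time stands still between calls to the robot, and variables do not carry over. Pictures are saved under pics/ and viewed, at most 10 in all, crops included, and the job is handed in when it is done.

```bash
ls; mkdir -p pics
cat > h.py <<'E'
import numpy as np, cv2
from cell import env, read_camera
from scipy.spatial.transform import Rotation as Rn
def pts(c,T):
    z=c["range_z"]; K=c["mtx"]; v,u=np.mgrid[:480,:640]
    P=np.stack([(u-K[0,2])/K[0,0]*z,(v-K[1,2])/K[1,1]*z,z,np.ones_like(z)],-1)
    return (P@T.T)[...,:3]
def cam(n):
    o=env.get_obs(); c=read_camera(n)
    if n=="wrist":
        T=np.eye(4);T[:3,:3]=Rn.from_euler('xyz',o["tool_rot"],degrees=True).as_matrix();T[:3,3]=o["tool_pos"]
        T=T@c["T_tool_cam"]
    else: T=c["world_from_camera"]
    return c["color"],pts(c,T),T,c
E
python3 - <<'E'
from h import *
print(env.get_obs())
for n in("side","top","wrist"):
    im,P,T,c=cam(n); cv2.imwrite(f"pics/{n}0.png",im[...,::-1]); np.savez(f"{n}0.npz",im=im,P=P,T=T,K=c["mtx"]); print(n,T.round(3).tolist(),c["mtx"][0,0],(P[...,2]!=T[2,3]).mean())
E
```

```text
pics
{'time_s': 0.0, 'qpos': array([-70.23983273,  18.4384174 ,  -4.01454794,  83.17617543,
         1.29526301,  78.54029155,  -3.25999279]), 'joint_velocities': array([ 0.1483599 , -0.07248815, -0.02096011, -0.09112754,  0.0125594 ,
        0.05386842,  0.01111858]), 'effort': array([ 1.11943359e-04, -4.91263354e+01, -4.03730907e-01, -3.12529171e+01,
       -6.39391621e-02,  4.33408341e-02,  1.49765729e-04]), 'tool_pos': array([0.21099425, 0.61424294, 0.23845747]), 'tool_rot': array([-1.79890371e+02,  6.37910422e-03,  1.61048743e+02]), 'force': array([ 0.34977061, -1.00211793, -0.48453518]), 'wrist_torque': array([ 0.00728289,  0.02135108, -0.06022635]), 'grasp_force': 0.0, 'grip_width': 0.08712460962528946}
side [[0.998, -0.026, 0.05, 0.504], [-0.056, -0.609, 0.791, -1.117], [0.01, -0.793, -0.609, 0.961], [0.0, 0.0, 0.0, 1.0]] 558.2480096287413 0.9959016927083333
top [[-0.015, -0.987, 0.158, 0.392], [-1.0, 0.018, 0.012, -0.002], [-0.015, -0.157, -0.987, 1.29], [0.0, 0.0, 0.0, 1.0]] 513.6349670978213 0.9959016927083333
wrist [[0.325, 0.915, 0.24, 0.145], [0.946, -0.314, -0.085, 0.637], [-0.002, 0.254, -0.967, 0.384], [0.0, 0.0, 0.0, 1.0]] 412.0722196085317 0.9959114583333334
```

View pics/top0.png

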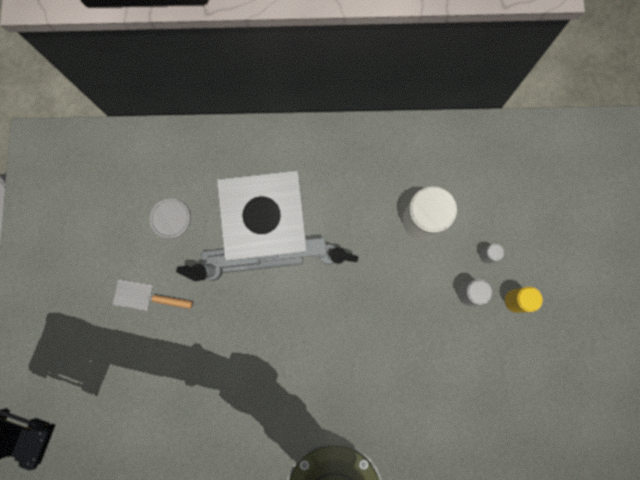

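View pics/side0.png

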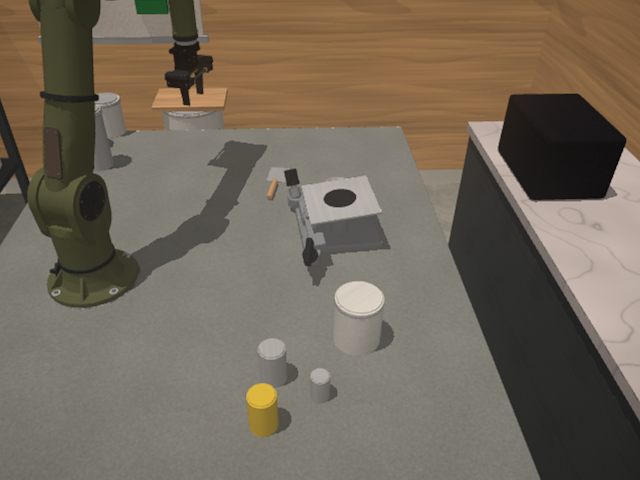

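The top view shows the plate centred at (262,215) with its pad, the left wing knob at (192,271), the right one at (342,256), the grey can at (479,292), a smaller look-alike at (496,252), the yellow one at (530,299), the tin at (433,210), the lid at (170,218) and the scraper around (150,297). In the side view the left knob is at (292,178), the right one at (309,252) and the can at (272,362).

```bash
cat >> h.py <<'E'
def plane(Q):
    for _ in range(4):
        m=Q.mean(0); n=np.linalg.svd(Q-m,full_matrices=False)[2][2]; n*=np.sign(n[2]); d=(Q-m)@n; Q=Q[abs(d)<max(2*d.std(),.0008)]
    return m,n
def plate(P,im,yaw=None):
    # plate by height and colour
    b=(P[...,2]>.09)&(P[...,2]<.165)&(im.min(-1)>110)
    b=cv2.morphologyEx(b.astype(np.uint8),cv2.MORPH_OPEN,np.ones((5,5)))
    k,l,s,_=cv2.connectedComponentsWithStats(b); i=1+s[1:,4].argmax(); M=l==i
    h=cv2.convexHull(np.argwhere(M)[:,::-1].astype(np.int32)); H=np.zeros(M.shape,np.uint8); cv2.fillConvexPoly(H,h,1)
    m,n=plane(P[cv2.erode(H,np.ones((5,5)))>0]); 
    Q=P[M]; r=cv2.minAreaRect((Q[:,:2]*1000).astype(np.float32))
    return m,n,r,M.sum()
E
python3 - <<'E'
from h import *
for n in("top","side"):
    D=np.load(n+"0.npz"); im,P=D["im"],D["P"]
    m,nn,r,a=plate(P,im); print(n,"plate",m.round(4),nn.round(4),r,a)
    R=P[...,2]; bench=(abs(R)<.02)&(P[...,0]>.4)&(P[...,0]<.8)&(abs(P[...,1])<.4); print("bench",R[bench].mean(), plane(P[bench][::20])[1].round(4))
    dark=(im.max(-1)<60)&(R>.04)&(R<.2)&(P[...,0]>.4)&(P[...,0]<.9)&(abs(P[...,1])<.45)
    k,l,s,_=cv2.connectedComponentsWithStats(dark.astype(np.uint8))
    for i in range(1,k):
        if s[i,4]>25:
            Q=P[l==i]; t=Q[Q[:,2]>np.percentile(Q[:,2],50)]
            print("dark",s[i],Q.mean(0).round(3),Q.min(0).round(3),Q.max(0).round(3),cv2.minAreaRect((Q[:,:2]*1000).astype(np.float32)))
    o=(R>.03)&(R<.2)&(P[...,0]>.3)&(P[...,0]<.9)&(P[...,1]<.0)&(P[...,1]>-.6)
    k,l,s,_=cv2.connectedComponentsWithStats(o.astype(np.uint8))
    for i in range(1,k):
        if s[i,4]>60:
            Q=P[l==i]; top=Q[Q[:,2]>Q[:,2].max()-.012]; print("obj",s[i],top.mean(0).round(3),np.ptp(top,0).round(3),im[l==i].mean(0).round())
E
python3 - <<'E'
import cv2
a=cv2.imread('pics/top0.png')[150:300,140:380]; b=cv2.imread('pics/side0.png')[155:275,260:400]
a=cv2.resize(a,(800,500),interpolation=cv2.INTER_CUBIC);cv2.imwrite('pics/topc.png',a)
E
```

```text
top plate [0.6465 0.1576 0.1259] [-1.026e-01  2.000e-04  9.947e-01] ((647.9990844726562, 157.76319885253906), (191.3175048828125, 190.54055786132812), 5.3276567459106445) 5524
bench 0.0003463255679912956 [-7.e-04 -1.e-04  1.e+00]
dark [243 197  36  36 991] [0.649 0.159 0.127] [0.609 0.119 0.118] [0.691 0.201 0.136] ((649.7978515625, 159.192626953125), (81.7027359008789, 81.39623260498047), 21.37030792236328)
dark [329 248  29  15 271] [ 0.555 -0.025  0.1  ] [ 0.542 -0.063  0.066] [0.576 0.003 0.127] ((559.2229614257812, -30.088741302490234), (33.77595520019531, 65.41844177246094), 1.9676851034164429)
dark [177 264  30  17 340] [0.522 0.319 0.107] [0.5   0.289 0.074] [0.542 0.357 0.133] ((526.8710327148438, 320.4431457519531), (67.69737243652344, 39.286624908447266), 63.95597839355469)
obj [ 405  187   52   53 2066] [ 0.653 -0.239  0.132] [0.107 0.106 0.012] [194. 192. 182.]
obj [330 245  29  19 331] [ 0.556 -0.017  0.119] [0.014 0.023 0.012] [49. 50. 48.]
obj [483 244  21  19 293] [ 0.561 -0.396  0.066] [0.039 0.038 0.012] [155. 155. 151.]
obj [461 280  31  26 638] [ 0.464 -0.344  0.
[... 653 characters left out ...]
9375), (83.73152160644531, 84.17657470703125), 36.968162536621094)
dark [303 238  15  28 262] [ 0.557 -0.036  0.093] [ 0.54  -0.066  0.061] [0.577 0.03  0.123] ((559.049560546875, -18.93203353881836), (92.69168853759766, 36.77962112426758), 59.6432991027832)
obj [302 238  19  29 352] [ 0.554 -0.022  0.117] [0.015 0.028 0.012] [59. 57. 55.]
obj [ 333  282   51   66 2812] [ 0.653 -0.245  0.13 ] [0.106 0.104 0.012] [174. 167. 156.]
obj [ 257  339   29   42 1005] [ 0.464 -0.348  0.093] [0.057 0.06  0.012] [141. 135. 131.]
obj [310 369  20  26 459] [ 0.56  -0.399  0.064] [0.039 0.04  0.012] [145. 140. 135.]
obj [ 246  384   32   45 1181] [ 0.446 -0.462  0.093] [0.056 0.057 0.012] [179. 148.  56.]
```

View pics/topc.png

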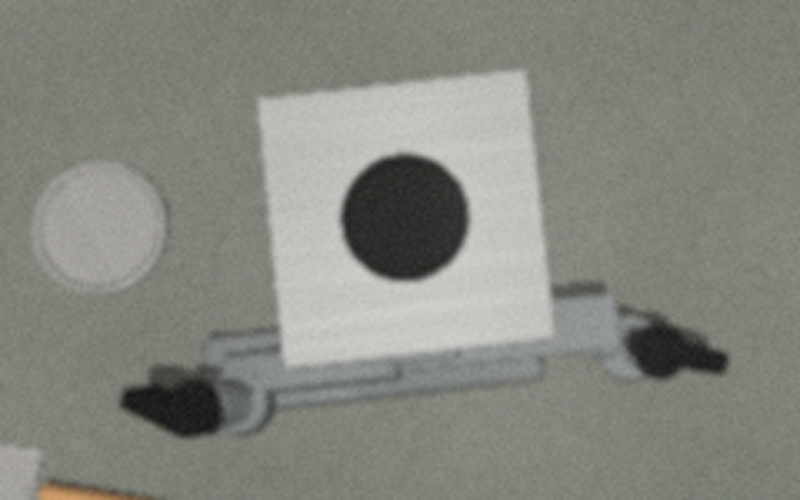

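The crop shows the plate turned about +5° in yaw, with both black wing bars seen at an angle, reaching outward from their grey hubs. The left one lies around (170,400) and the right one around (680,350). Next I'll measure the bar angles in the spindle frames.

```bash
cat >> h.py <<'E'
YAW=np.radians(5.3); XS=np.array([np.cos(YAW),np.sin(YAW),0]); YS=np.array([-np.sin(YAW),np.cos(YAW),0]); Z=np.array([0,0,1.])
def knob(side,PI,c0):
    """side +1 left,-1 right. returns grip point, bar world yaw (in-plane angle from outward dir, towards +XS)"""
    s=np.sin(np.radians(32));c=np.cos(np.radians(32)); out=YS*side
    a=c*Z+s*out; e2=c*out-s*Z; e1=XS
    Q=np.vstack([P[(im.max(-1)<75)&(np.linalg.norm(P-c0,axis=-1)<.055)] for im,P in PI])
    B=np.stack([(Q-c0)@e1,(Q-c0)@e2,(Q-c0)@a],1)
    top=np.percentile(B[:,2],97); F=B[B[:,2]>top-.006]
    r=cv2.minAreaRect((F[:,:2]*1000).astype(np.float32)); bx=cv2.boxPoints(r); L=[bx[1]-bx[0],bx[2]-bx[1]]; v=max(L,key=np.linalg.norm)
    th=np.degrees(np.arctan2(v[0],v[1])); th=(th+90)%180-90
    g=c0+e1*r[0][0]/1000+e2*r[0][1]/1000+a*(top-.002-.014)
    u=e1*np.sin(np.radians(th))+e2*np.cos(np.radians(th)); w=np.cross(a,u)
    return dict(g=g.round(4),th=round(th,1),rect=r,n=len(F),u=u.round(3),pinch_yaw=np.degrees(np.arctan2(w[1],w[0])).round(1))
E
python3 - <<'E'
from h import *
A=[np.load(n+"0.npz") for n in("top","side")]; PI=[(D["im"],D["P"]) for D in A]
for s,c in((1,[.522,.319,.107]),(-1,[.556,-.03,.1])):
    for q in(PI[:1],PI[1:],PI): print(s,knob(s,q,np.array(c)))
E
```

```text
1 {'g': array([0.5173, 0.3254, 0.1056]), 'th': np.float32(28.1), 'rect': ((-4.117112159729004, 6.529029846191406), (64.98001861572266, 14.351066589355469), 61.93279266357422), 'n': 123, 'u': array([ 0.399,  0.789, -0.468]), 'pinch_yaw': np.float64(161.0)}
1 {'g': array([0.5194, 0.3204, 0.1028]), 'th': np.float32(34.5), 'rect': ((-2.4869518280029297, 3.639059066772461), (69.09349060058594, 10.207037925720215), 55.49703598022461), 'n': 25, 'u': array([ 0.499,  0.748, -0.437]), 'pinch_yaw': np.float64(155.1)}
1 {'g': array([0.5173, 0.3253, 0.1052]), 'th': np.float32(28.1), 'rect': ((-4.0842084884643555, 6.590738296508789), (66.0960922241211, 14.351066589355469), 61.93279266357422), 'n': 136, 'u': array([ 0.399,  0.789, -0.468]), 'pinch_yaw': np.float64(161.0)}
-1 {'g': array([ 0.552 , -0.0307,  0.0966]), 'th': np.float32(-14.2), 'rect': ((-4.048906326293945, 2.0914974212646484), (15.87144947052002, 62.89957046508789), 14.17011833190918), 'n': 134, 'u': array([-0.168, -0.841, -0.514]), 'pinch_yaw': np.float64(-6.8)}
-1 {'g': array([ 0.5507, -0.0331,  0.0943]), 'th': np.float32(-13.9), 'rect': ((-5.517674922943115, 5.173362731933594), (15.152558326721191, 61.69404602050781), 13.891792297363281), 'n': 113, 'u': array([-0.163, -0.842, -0.514]), 'pinch_yaw': np.float64(-6.5)}
-1 {'g': array([ 0.5518, -0.0317,  0.0957]), 'th': np.float32(-14.2), 'rect': ((-4.381381034851074, 3.408315658569336), (15.87144947052002, 65.61585235595703), 14.17011833190918), 'n': 242, 'u': array([-0.168, -0.841, -0.514]), 'pinch_yaw': np.float64(-6.8)}
```

```bash
cat > go.py <<'E'
import sys; from h import *
o=env.get_obs(); t=np.array([float(v) for v in sys.argv[1:4]]); y=float(sys.argv[4])
R=Rn.from_euler('xyz',o["tool_rot"],degrees=True).as_matrix()
print("rows of 1.0: ",((R.T@(t-o["tool_pos"]))/.02).round(2),"turn deg (tool)",round(-((y-o["tool_rot"][2]+180)%360-180),1),"q",o["qpos"].round(0),"F",o["force"].round(1),"t",o["time_s"])
E
python3 -m jog '[[0.6,-0.95,-0.42,0,0],[0.6,-0.95,-0.42,0,0],[0.6,-0.95,-0.42,0,0],[0.6,-0.95,-0.42,0,0],[0.6,-0.95,-0.42,0,0],[0.6,-0.95,-0.42,0,0],[0.6,-0.95,-0.42,0,0],[0.6,-0.95,-0.42,0,0],[0.6,-0.95,-0.42,0,0],[0.6,-0.95,-0.42,0,0],[0.6,-0.95,-0.42,0,0],[0.6,-0.95,-0.42,0,0]]' 10
python3 -m jog '[[0.6,-0.95,-0.42,0,0],[0.6,-0.95,-0.42,0,0],[0.6,-0.95,-0.42,0,0],[0.6,-0.95,-0.42,0,0],[0.6,-0.95,-0.42,0,0],[0.6,-0.95,-0.42,0,0],[0.6,-0.95,-0.42,0,0],[0.6,-0.95,-0.42,0,0],[0.6,0,0,0,-0.15],[0.6,0,0,0,-0.15],[0.6,0,0,0,-0.15],[0.6,0,0,0,-0.15]]'
python3 go.py .517 .329 .112 251
```

```text
time_s: 1.15
tool_pos: [0.3946, 0.4445, 0.2393]
tool_rot: [-180.0, -0.0, 161.1]
force: [-0.1, 1.0, -0.1]
grip_width: 0.0522
grasp_force: 0.0
time_s: 2.15
tool_pos: [0.5159, 0.3322, 0.2391]
tool_rot: [-180.0, -0.0, -171.6]
force: [-0.2, -0.6, 0.1]
grip_width: 0.0522
grasp_force: 0.0
rows of 1.0:  [-0.04 -0.16  6.36] turn deg (tool) -62.6 q [-41.  14.   7.  89.  -2.  77.  64.] F [-0.2 -0.6  0.1] t 2.15
```

```bash
python3 -m jog '[[0.5,0,0,0.3,-0.155],[0.5,0,0,0.3,-0.155],[0.5,0,0,0.3,-0.155],[0.5,0,0,0.3,-0.155],[0.5,0,0,0.3,-0.155],[0.5,0,0,0.3,-0.155],[0.5,0,0,0.3,-0.155],[0.5,0,0,0.3,-0.155],[0.5,0,0,0.3,-0.155],[0.5,0,0,0,0],[0.5,0,0,0,0]]'
python3 go.py .517 .329 .112 251
```

```text
time_s: 3.07
tool_pos: [0.5157, 0.3322, 0.185]
tool_rot: [180.0, -0.1, -109.4]
force: [0.5, -0.3, 0.1]
grip_width: 0.0435
grasp_force: 0.0
rows of 1.0:  [ 0.13 -0.12  3.65] turn deg (tool) -0.4 q [-35.  16.  -0.  93.   0.  72. 125.] F [ 0.5 -0.3  0.1] t 3.0667
```

```bash
python3 -m jog '[[0.5,0.13,-0.12,0.6,0],[0.5,0,0,0.6,0],[0.5,0,0,0.6,0],[0.5,0,0,0.6,0],[0.5,0,0,0.6,0],[0.5,0,0,0.6,0],[0.5,0,0,0.05,0],[0.1,0,0,0,0],[0.1,0,0,0,0],[0.1,0,0,0,0],[0.1,0,0,0,0]]' 10
python3 go.py .517 .329 .112 251
```

```text
time_s: 3.98
tool_pos: [0.518, 0.329, 0.1126]
tool_rot: [-179.9, 0.0, -109.2]
force: [6.7, -1.5, -2.8]
grip_width: 0.0245
grasp_force: 3.1
rows of 1.0:  [0.02 0.05 0.03] turn deg (tool) -0.2 q [-35.  19.  -0.  97.   0.  64. 126.] F [ 6.7 -1.5 -2.8] t 3.9833
```

Run:
```python
from h import *
im,P,T,c=cam("side"); cv2.imwrite("pics/g1.png",cv2.resize(im[120:270,230:400,::-1],(680,600),interpolation=cv2.INTER_CUBIC))
```

```text
(no output)
```

View pics/g1.png

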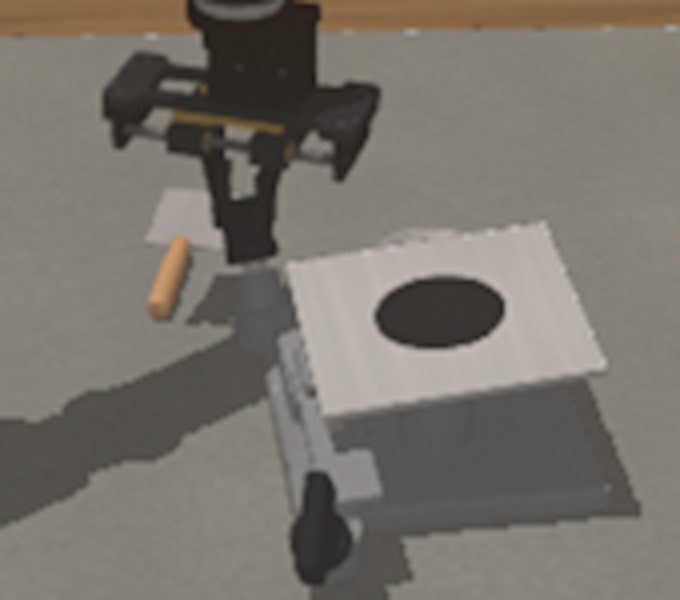

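The fingers straddle the left wing bar at about (250,235), clear of the plate. I'll turn it clockwise.

```bash
python3 -m jog '[[0.1,0,0,0,0],[0.1,0,0,0,0.1],[0.1,0,0,0,0.1],[0.1,0,0,0,0.1],[0.1,0,0,0,0.1],[0.1,0,0,0,0.1],[0.1,0,0,0,0.1],[0.1,0,0,0,0.1],[0.1,0,0,0,0.1],[0.1,0,0,0,0.1],[0.1,0,0,0,0.1],[0.1,0,0,0,0]]' 12
cat > lv.py <<'E'
from h import *
im,P,T,c=cam("top"); m,n,r,a=plate(P,im)
print("plate",m.round(4),n.round(4),r[2],"front needs rad",-(n@XS).round(4),"knob deg L cw",np.degrees(-(n@XS)/.04).round(0),"R cw",np.degrees(-(n@YS)/.04).round(0),"tilt",np.degrees(np.arccos(n[2])).round(2))
E
python3 lv.py
```

```text
time_s: 5.03
tool_pos: [0.5207, 0.3291, 0.1149]
tool_rot: [-179.9, 0.4, -154.4]
force: [5.4, -0.7, 5.4]
grip_width: 0.0262
grasp_force: 13.0
plate [0.6462 0.157  0.126 ] [-0.0734  0.0034  0.9973] 5.540393352508545 front needs rad 0.0728 knob deg L cw 104.0 R cw -15.0 tilt 4.21
```

```bash
python3 -m jog '[[0.1,0,0,0,0.1],[0.1,0,0,0,0.1],[0.1,0,0,0,0.1],[0.1,0,0,0,0.1],[0.1,0,0,0,0.1],[0.1,0,0,0,0.1],[0.1,0,0,0,0.1],[0.1,0,0,0,0.1],[0.1,0,0,0,0.1],[0.1,0,0,0,0.1],[0.1,0,0,0,0.1],[0.1,0,0,0,0]]' 12
python3 lv.py; python3 go.py .517 .329 .112 0
```

```text
time_s: 6.08
tool_pos: [0.5193, 0.3284, 0.1156]
tool_rot: [179.9, 0.2, 156.2]
force: [0.0, -4.2, 12.8]
grip_width: 0.0236
grasp_force: 12.1
plate [0.646  0.1568 0.1261] [-0.0398  0.0056  0.9992] 5.387840747833252 front needs rad 0.0391 knob deg L cw 56.0 R cw -13.0 tilt 2.3
rows of 1.0:  [ 0.12 -0.02  0.18] turn deg (tool) 156.3 q [-46.  19.  14.  98.  -5.  64.  35.] F [ 1.3 -4.6 11.4] t 6.1333
```

```bash
python3 -m jog '[[0.1,0,0,0,0.1],[0.1,0,0,0,0.1],[0.1,0,0,0,0.1],[0.1,0,0,0,0.1],[0.1,0,0,0,0.1],[0.1,0,0,0,0.1],[0.1,0,0,0,0.1],[0.1,0,0,0,0.1],[0.1,0,0,0,0.1],[0.1,0,0,0,0.1],[0.1,0,0,0,0.1],[0.1,0,0,0,0]]' 12
python3 lv.py; python3 go.py .517 .329 .112 0
```

```text
time_s: 7.13
tool_pos: [0.5182, 0.3284, 0.1133]
tool_rot: [179.9, 0.1, 106.8]
force: [1.8, -3.6, 3.2]
grip_width: 0.0161
grasp_force: 12.0
plate [0.6459 0.1566 0.1261] [-0.0065  0.0086  0.9999] 5.3373003005981445 front needs rad 0.0057 knob deg L cw 8.0 R cw -13.0 tilt 0.62
rows of 1.0:  [ 0.05 -0.04  0.06] turn deg (tool) 106.9 q [-53.  20.  21.  98.  -8.  64. -12.] F [ 1.7 -4.3  3.9] t 7.1833
```

```bash
python3 -m jog '[[0.1,0,0,0,0.09],[0.1,0,0,0,0.08],[0.1,0,0,0,0],[0.1,0,0,0,0]]' 12
python3 - <<'E'
from h import *
for n0 in("top","side","top"):
    im,P,T,c=cam(n0); m,n,r,a=plate(P,im); print(n0,n.round(4),r[2],"L cw",np.degrees(-(n@XS)/.04).round(1),"R cw",np.degrees(-(n@YS)/.04).round(1))
    print(knob(-1,[(im,P)],np.array([.5518,-.0317,.0957])))
E
```

```text
time_s: 7.52
tool_pos: [0.5181, 0.3287, 0.1132]
tool_rot: [179.9, 0.0, 99.4]
force: [2.4, -3.5, 5.7]
grip_width: 0.0173
grasp_force: 12.5
top [-0.0019  0.0101  0.9999] 5.231113910675049 L cw 1.3 R cw -14.6
{'g': array([ 0.5508, -0.03  ,  0.1085]), 'th': np.float32(-18.0), 'rect': ((-0.8507566452026367, -8.282325744628906), (16.128002166748047, 60.23753356933594), 18.046907424926758), 'n': 130, 'u': array([-0.234, -0.831, -0.504]), 'pinch_yaw': np.float64(-10.1)}
side [-0.0027  0.0133  0.9999] 5.1073384284973145 L cw 2.1 R cw -19.4
{'g': array([ 0.5494, -0.0337,  0.1056]), 'th': np.float32(-18.0), 'rect': ((-2.5505075454711914, -3.7307510375976562), (14.802179336547852, 62.87338638305664), 18.0308837890625), 'n': 100, 'u': array([-0.234, -0.832, -0.504]), 'pinch_yaw': np.float64(-10.1)}
top [-0.0023  0.0086  1.    ] 5.543373107910156 L cw 2.2 R cw -12.6
{'g': array([ 0.5508, -0.0309,  0.1073]), 'th': np.float32(-17.7), 'rect': ((-0.9607420563697815, -6.895336151123047), (16.30906867980957, 61.87824249267578), 17.74104881286621), 'n': 136, 'u': array([-0.229, -0.832, -0.505]), 'pinch_yaw': np.float64(-9.9)}
```

```bash
python3 -m jog '[[0.5,0,0,0,0],[0.5,0,0,0,0],[0.5,0,0,0,0],[0.5,0,0,0,0],[0.5,0,0,-0.5,0],[0.5,0,0,-1,0],[0.5,0,0,-1,0],[0.5,0,0,-1,0],[0.5,0,0,-1,0.14],[0.5,0,0,0,0.14],[0.5,0,0,0,0.14],[0.5,0,0,0,0]]' 12
python3 lv.py; python3 go.py .5505 -.034 .113 80
```

```text
time_s: 8.67
tool_pos: [0.5174, 0.3296, 0.2037]
tool_rot: [180.0, -0.1, 80.2]
force: [-0.3, -0.1, 0.4]
grip_width: 0.0438
grasp_force: 0.0
plate [0.6454 0.1567 0.1262] [-0.0032  0.0094  1.    ] 5.460694313049316 front needs rad 0.0023 knob deg L cw 3.0 R cw -14.0 tilt 0.57
rows of 1.0:  [-17.65   4.66   4.5 ] turn deg (tool) 0.4 q [-56.  16.  26.  92.  -7.  73. -39.] F [ 0.2 -0.4  0.5] t 8.7167
```

```bash
python3 -m jog '[[0.5,-0.93,0.245,0,0],[0.5,-0.93,0.245,0,0],[0.5,-0.93,0.245,0,0],[0.5,-0.93,0.245,0,0],[0.5,-0.93,0.245,0,0],[0.5,-0.93,0.245,0,0],[0.5,-0.93,0.245,0,0],[0.5,-0.93,0.245,0,0],[0.5,-0.93,0.245,0,0],[0.5,-0.93,0.245,0,0],[0.5,-0.93,0.245,0,0],[0.5,-0.93,0.245,0,0]]'
python3 -m jog '[[0.5,-0.93,0.245,0,0],[0.5,-0.93,0.245,0,0],[0.5,-0.93,0.245,0,0],[0.5,-0.93,0.245,0,0],[0.5,-0.93,0.245,0,0],[0.5,-0.93,0.245,0,0],[0.5,-0.93,0.245,0,0],[0.5,0,0,0,0],[0.5,0,0,0,0],[0.5,0,0,0,0]]'
python3 go.py .5505 -.034 .113 80
```

```text
time_s: 9.72
tool_pos: [0.5372, 0.0974, 0.2025]
tool_rot: [-180.0, 0.0, 80.4]
force: [-0.3, 0.1, -0.3]
grip_width: 0.0441
grasp_force: 0.0
time_s: 10.55
tool_pos: [0.5491, -0.0341, 0.2024]
tool_rot: [-180.0, -0.0, 80.4]
force: [0.3, 0.1, 0.0]
grip_width: 0.0434
grasp_force: 0.0
rows of 1.0:  [0.01 0.07 4.47] turn deg (tool) 0.4 q [-35.   8.  40. 102.  -6.  72.  -4.] F [0.3 0.1 0. ] t 10.55
```

```bash
python3 -m jog '[[0.5,0,0.07,0.6,0],[0.5,0,0,0.6,0],[0.5,0,0,0.6,0],[0.5,0,0,0.6,0],[0.5,0,0,0.6,0],[0.5,0,0,0.6,0],[0.5,0,0,0.6,0],[0.5,0,0,0.25,0],[0.1,0,0,0,0],[0.1,0,0,0,0],[0.1,0,0,0,0],[0.1,0,0,0,0]]' 12
python3 lv.py
python3 -m jog '[[0.1,0,0,0,-0.1],[0.1,0,0,0,-0.1],[0.1,0,0,0,-0.1],[0.1,0,0,0,0],[0.1,0,0,0,0]]' 12
python3 lv.py
```

```text
time_s: 11.55
tool_pos: [0.5515, -0.0351, 0.1144]
tool_rot: [179.9, -0.0, 80.3]
force: [0.4, 0.6, 0.3]
grip_width: 0.0244
grasp_force: 0.0
plate [0.6456 0.1572 0.1262] [-0.0034  0.0105  0.9999] 5.294485092163086 front needs rad 0.0024 knob deg L cw 3.0 R cw -15.0 tilt 0.63
time_s: 12.02
tool_pos: [0.5519, -0.0353, 0.1145]
tool_rot: [179.8, -0.0, 93.6]
force: [1.2, -0.2, 1.8]
grip_width: 0.0173
grasp_force: 12.4
plate [0.6457 0.1571 0.1261] [-5.e-04 -8.e-04  1.e+00] 5.31236457824707 front needs rad 0.0005 knob deg L cw 1.0 R cw 1.0 tilt 0.05
```

```bash
python3 -m jog '[[0.5,0,0,0,0],[0.5,0,0,0,0],[0.5,0,0,0,0],[0.5,0,0,0,0],[0.8,0,0,-0.5,0],[0.8,0,0,-1,0],[0.8,0,0,-1,0],[0.8,0,0,-1,0],[1,0,0,-1,0],[1,0,0,0,0],[1,0,0,0,0]]' 12
python3 lv.py; python3 go.py .464 -.346 .065 93.6
```

```text
time_s: 12.98
tool_pos: [0.5515, -0.0351, 0.2051]
tool_rot: [179.8, -0.0, 93.8]
force: [0.3, -0.5, -1.1]
grip_width: 0.0809
grasp_force: 0.0
plate [0.6459 0.1581 0.1261] [-5.0e-04  2.1e-03  1.0e+00] 5.519669055938721 front needs rad 0.0003 knob deg L cw 0.0 R cw -3.0 tilt 0.12
rows of 1.0:  [-15.23  -5.35   6.93] turn deg (tool) 0.2 q [-33.   8.  38. 101.  -5.  72.  10.] F [ 0.3 -0.7 -0.3] t 13.0333
```

```bash
python3 -m jog '[[1,-0.95,-0.335,0,0],[1,-0.95,-0.335,0,0],[1,-0.95,-0.335,0,0],[1,-0.95,-0.335,0,0],[1,-0.95,-0.335,0,0],[1,-0.95,-0.335,0,0],[1,-0.95,-0.335,0,0],[1,-0.95,-0.335,0,0],[1,-0.95,-0.335,0,0],[1,-0.95,-0.335,0,0],[1,-0.95,-0.335,0,0],[1,-0.95,-0.335,0,0]]'
python3 -m jog '[[1,-0.95,-0.335,0,0],[1,-0.95,-0.335,0,0],[1,-0.95,-0.335,0,0],[1,-0.95,-0.335,0,0],[1,0,0,0,0],[1,0,0,0,0],[1,0,0,0,0]]'
python3 - <<'E'
from h import *
for n in("top","wrist"):
    im,P,T,c=cam(n)
    m=(np.hypot(P[...,0]-.464,P[...,1]+.346)<.05)&(P[...,2]>.085)&(P[...,2]<.105)
    if m.sum(): print(n,m.sum(),P[m].mean(0),cv2.minEnclosingCircle((P[m][:,:2]*1000).astype(np.float32)))
E
python3 go.py .464 -.346 .065 93.6
```

```text
time_s: 14.03
tool_pos: [0.4844, -0.2683, 0.2022]
tool_rot: [-179.9, -0.1, 93.8]
force: [0.9, -0.0, 0.5]
grip_width: 0.0875
grasp_force: 0.0
time_s: 14.62
tool_pos: [0.4637, -0.3444, 0.2025]
tool_rot: [-179.9, -0.1, 93.8]
force: [0.7, -0.3, 0.5]
grip_width: 0.0871
grasp_force: 0.0
top 461 [ 0.4640699  -0.34131732  0.09414933] ((464.52783203125, -343.8810729980469), 29.144563674926758)
wrist 6056 [ 0.46468603 -0.34245051  0.09417527] ((464.7618103027344, -344.2960510253906), 28.921451568603516)
rows of 1.0:  [-0.11 -0.02  6.9 ] turn deg (tool) 0.3 q [ -9.  14.  50.  98. -11.  73.  47.] F [ 0.2 -0.4  0.3] t 14.7167
```

```bash
python3 -m jog '[[1,0,0,0.8,0],[1,0,0,0.8,0],[1,0,0,0.8,0],[1,0,0,0.8,0],[1,0,0,0.8,0],[1,0,0,0.8,0],[1,0,0,0.8,0],[1,0,0,0.8,0],[1,0,0,0.5,0],[1,0,0,0,0],[0.4,0,0,0,0],[0.4,0,0,0,0]]' 25
python3 -m jog '[[0.4,0,0,0,0],[0.4,0,0,0,0],[0.4,0,0,0,0],[0.4,0,0,0,0]]' 25
python3 go.py .6475 .158 .245 93.6
```

```text
time_s: 15.72
tool_pos: [0.4646, -0.3456, 0.0664]
tool_rot: [179.9, 0.0, 93.8]
force: [1.2, -0.3, 0.7]
grip_width: 0.0798
grasp_force: 0.0
time_s: 16.05
tool_pos: [0.4649, -0.3456, 0.0663]
tool_rot: [179.9, 0.0, 93.8]
force: [1.4, -1.8, 1.7]
grip_width: 0.0572
grasp_force: 24.9
rows of 1.0:  [24.52 10.79 -8.93] turn deg (tool) 0.2 q [ -4.  23.  46. 106. -19.  59.  53.] F [ 1.4 -1.8  1.7] t 16.05
```

```bash
python3 -m jog '[[0.4,0,0,-0.4,0],[0.4,0,0,-0.8,0],[0.4,0,0,-0.9,0],[0.4,0,0,-0.9,0],[0.4,0,0,-0.9,0],[0.4,0,0,-0.9,0],[0.4,0,0,-0.9,0],[0.4,0,0,-0.9,0],[0.4,0,0,-0.9,0],[0.4,0,0,-0.9,0],[0.4,0,0,-0.7,0],[0.4,0,0,0,0]]' 25
python3 - <<'E'
from h import *
for n in("top","side"):
    im,P,T,c=cam(n)
    m=(np.hypot(P[...,0]-.648,P[...,1]-.158)<.07)&(im.max(-1)<80)&(P[...,2]>.11)
    print(n,m.sum(),P[m].mean(0),cv2.minEnclosingCircle((P[m][:,:2]*1000).astype(np.float32)))
    print(plate(P,im))
E
python3 go.py .648 .157 .245 93.6
```

```text
time_s: 17.05
tool_pos: [0.4643, -0.3464, 0.2502]
tool_rot: [179.8, 0.1, 93.7]
force: [0.9, -1.0, -4.4]
grip_width: 0.0572
grasp_force: 24.9
top 1019 [0.64993245 0.15866836 0.12660559] ((650.28857421875, 158.66383361816406), 42.39476776123047)
(array([0.64544159, 0.15686599, 0.12617518]), array([-2.05476344e-03,  5.32271258e-04,  9.99997747e-01]), ((646.8919067382812, 157.62136840820312), (195.86061096191406, 190.53904724121094), 5.444302082061768), np.int64(5489))
side 417 [0.64884681 0.16001504 0.12505574] ((647.5391235351562, 160.21690368652344), 46.43818283081055)
(array([0.64455217, 0.14973587, 0.12442762]), array([-0.00160295,  0.00179   ,  0.99999711]), ((645.2969360351562, 158.15554809570312), (195.62936401367188, 201.24618530273438), 5.060443878173828), np.int64(2270))
rows of 1.0:  [24.45 10.86  0.11] turn deg (tool) 0.2 q [-10.  12.  51.  95. -10.  78.  46.] F [ 0.1  0.6 -5.2] t 17.15
```

```bash
python3 -m jog '[[0.4,0.4,0.18,0,0],[0.4,0.7,0.31,0,0],[0.4,0.94,0.42,0,0],[0.4,0.94,0.42,0,0],[0.4,0.94,0.42,0,0],[0.4,0.94,0.42,0,0],[0.4,0.94,0.42,0,0],[0.4,0.94,0.42,0,0],[0.4,0.94,0.42,0,0],[0.4,0.94,0.42,0,0],[0.4,0.94,0.42,0,0],[0.4,0.94,0.42,0,0]]'
python3 -m jog '[[0.4,0.94,0.42,0,0],[0.4,0.94,0.42,0,0],[0.4,0.94,0.42,0,0],[0.4,0.94,0.42,0,0],[0.4,0.94,0.42,0,0],[0.4,0.94,0.42,0,0],[0.4,0.94,0.42,0,0],[0.4,0.94,0.42,0,0],[0.4,0.94,0.42,0,0],[0.4,0.94,0.42,0,0],[0.4,0.94,0.42,0,0],[0.4,0.94,0.42,0,0]]'
python3 -m jog '[[0.4,0.94,0.42,0,0],[0.4,0.8,0.35,0,0],[0.4,0.6,0.25,0,0],[0.4,0.38,0.16,0,0],[0.4,0,0,0,0],[0.4,0,0,0,0],[0.4,0,0,0,0]]'
python3 go.py .649 .158 .193 93.6
```

```text
time_s: 18.15
tool_pos: [0.5429, -0.1277, 0.2459]
tool_rot: [-179.8, -0.0, 93.8]
force: [-0.3, -0.6, -4.7]
grip_width: 0.0574
grasp_force: 24.9
time_s: 19.15
tool_pos: [0.6292, 0.1039, 0.2465]
tool_rot: [-179.9, 0.0, 93.8]
force: [0.3, -0.1, -3.9]
grip_width: 0.0572
grasp_force: 24.9
time_s: 19.73
tool_pos: [0.6493, 0.1559, 0.2476]
tool_rot: [-180.0, 0.1, 93.7]
force: [-0.4, -0.3, -4.1]
grip_width: 0.0574
grasp_force: 24.9
rows of 1.0:  [ 0.11 -0.01  2.73] turn deg (tool) 0.1 q [-40.  22.  33.  81. -12.  80.  -4.] F [-0.4 -0.3 -4.1] t 19.7333
```

```bash
python3 -m jog '[[0.4,0.11,0,0.3,0],[0.4,0,0,0.5,0],[0.4,0,0,0.5,0],[0.4,0,0,0.5,0],[0.4,0,0,0.4,0],[0.4,0,0,0.2,0],[0.4,0,0,0.15,0],[0.4,0,0,0,0],[0.4,0,0,0,0]]'
python3 - <<'E'
from h import *
print(env.get_obs()["tool_pos"])
im,P,T,c=cam("side"); cv2.imwrite("pics/p1.png",cv2.resize(im[130:260,260:410,::-1],(690,600),interpolation=cv2.INTER_CUBIC))
E
```

```text
time_s: 20.48
tool_pos: [0.6494, 0.16, 0.1967]
tool_rot: [180.0, -0.0, 93.8]
force: [0.1, -0.3, -4.5]
grip_width: 0.0573
grasp_force: 24.9
[0.64939105 0.16003747 0.19673619]
```

View pics/p1.png

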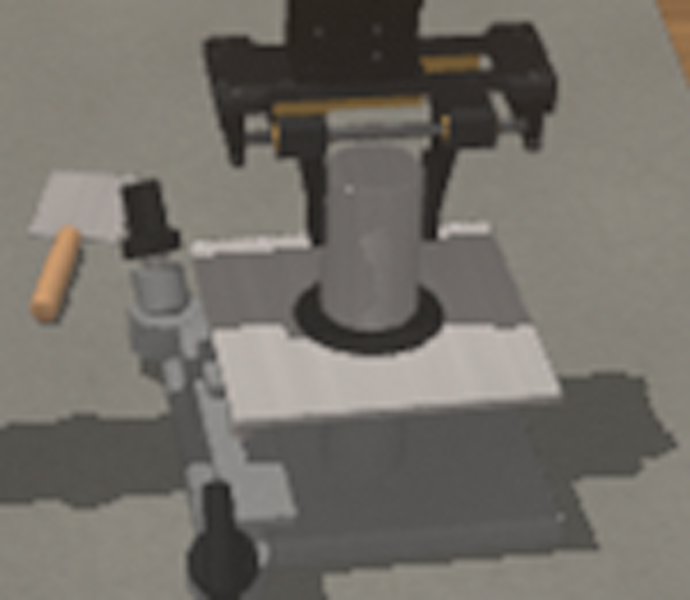

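The can hangs just above the black pad, with its base at about (372,320) and the pad ellipse centred at (368,310), so it is well placed. I'll lower it slowly.

```bash
python3 -m jog '[[0.4,-0.1,0,0,0],[0.4,0,0,0.06,0],[0.4,0,0,0.06,0],[0.4,0,0,0.03,0],[0.4,0,0,0,0],[0.4,0,0,0,0]]'
python3 lv.py
```

```text
time_s: 21.03
tool_pos: [0.6493, 0.1581, 0.1935]
tool_rot: [-180.0, -0.0, 93.8]
force: [-0.0, 0.6, -5.8]
grip_width: 0.0571
grasp_force: 24.9
plate [0.6441 0.1023 0.1346] [ 0.0506 -0.9778  0.2033] 5.360434055328369 front needs rad 0.0399 knob deg L cw 57.0 R cw 1401.0 tilt 78.27
```

```bash
python3 -m jog '[[0.4,0,0,0.04,0],[0.4,0,0,0,0],[0.4,0,0,0,0]]'; python3 -m jog '[[0.4,0,0,0.03,0],[0.4,0,0,0,0],[0.4,0,0,0,0]]'
```

```text
time_s: 21.33
tool_pos: [0.6493, 0.1581, 0.1927]
tool_rot: [-180.0, -0.0, 93.8]
force: [0.9, 0.2, -4.4]
grip_width: 0.0572
grasp_force: 24.9
time_s: 21.58
tool_pos: [0.6494, 0.158, 0.1923]
tool_rot: [180.0, -0.0, 93.8]
force: [-0.6, 1.1, -3.8]
grip_width: 0.0572
grasp_force: 24.9
```

```bash
python3 -m jog '[[0.4,0,0,0.03,0],[0.4,0,0,0,0],[0.4,0,0,0,0]]'; python3 -m jog '[[0.4,0,0,0.03,0],[0.4,0,0,0,0],[0.4,0,0,0,0]]'
```

```text
time_s: 21.83
tool_pos: [0.6495, 0.158, 0.1922]
tool_rot: [180.0, -0.0, 93.8]
force: [-1.0, -0.7, -0.2]
grip_width: 0.0575
grasp_force: 24.9
time_s: 22.08
tool_pos: [0.6495, 0.1579, 0.1919]
tool_rot: [180.0, -0.0, 93.8]
force: [-2.2, -1.2, 3.9]
grip_width: 0.0573
grasp_force: 24.9
```

```bash
python3 -m jog '[[0.68,0,0,0,0],[0.72,0,0,0,0],[0.8,0,0,0,0],[0.9,0,0,0,0],[1,0,0,0,0],[1,0,0,0,0],[1,0,0,-0.3,0],[1,0,0,-0.6,0],[1,0,0,-1,0],[1,0,0,-1,0],[1,0,0,-1,0],[1,0,0,-1,0]]'
python3 -m jog '[[1,0,0,-1,0],[1,-1,0,-0.5,0],[1,-1,0,0,0],[1,-1,0,0,0],[1,-1,0,0,0],[1,-1,0,0,0],[1,-1,0,0,0],[1,-1,0,0,0],[1,-1,0,0,0],[1,-1,0,0,0],[1,-1,0,0,0],[1,-1,0,0,0]]'
python3 -m jog '[[1,-1,0,0,0],[1,-1,0,0,0],[1,-1,0,0,0],[1,-1,0,0,0],[1,0,0,0,0],[1,0,0,0,0],[1,0,0,0,0],[1,0,0,0,0]]'
python3 - <<'E'
from h import *
for n0 in("top","side"):
    im,P,T,c=cam(n0)
    x=(P-[.649,.1585,.1262]); q=np.stack([x@XS,x@YS],-1); m=(abs(q).max(-1)<.09)&(np.hypot(q[...,0],q[...,1])>.042)&(abs(x[...,2])<.012)
    _,n=plane(P[m]); print(n0,m.sum(),n.round(4),"tilt",np.degrees(np.arccos(n[2])).round(2),"L cw",np.degrees(-(n@XS)/.04).round(1),"R cw",np.degrees(-(n@YS)/.04).round(1))
    k=(np.hypot(x[...,0],x[...,1])<.06)&(P[...,2]>.213)&(P[...,2]<.24)
    print("can top",P[k].mean(0),plane(P[k])[1].round(3),cv2.minEnclosingCircle((P[k][:,:2]*1000).astype(np.float32)))
    cv2.imwrite(f"pics/end_{n0}.png",im[...,::-1])
print(env.get_obs()["time_s"])
E
```

```text
time_s: 23.08
tool_pos: [0.6496, 0.1579, 0.2914]
tool_rot: [179.9, -0.0, 93.8]
force: [-0.0, 0.1, -0.2]
grip_width: 0.0873
grasp_force: 0.0
time_s: 24.08
tool_pos: [0.664, -0.0626, 0.3206]
tool_rot: [179.9, -0.0, 93.8]
force: [-0.0, 0.3, 0.4]
grip_width: 0.087
grasp_force: 0.0
time_s: 24.75
tool_pos: [0.6695, -0.1396, 0.3194]
tool_rot: [180.0, -0.1, 93.9]
force: [1.0, 0.1, -0.6]
grip_width: 0.0871
grasp_force: 0.0
top 4726 [-6.e-04  2.e-04  1.e+00] tilt 0.03 L cw 0.8 R cw -0.3
can top [0.64706549 0.15681136 0.22007471] [-0.015 -0.019  1.   ] ((648.4762573242188, 156.8857879638672), 29.008647918701172)
side 1726 [-5.e-04  2.e-04  1.e+00] tilt 0.03 L cw 0.6 R cw -0.4
can top [0.66373915 0.13693341 0.21465286] [-0.468  0.662  0.586] ((663.4705810546875, 136.9676513671875), 4.902544975280762)
24.85
```

View pics/end_side.png

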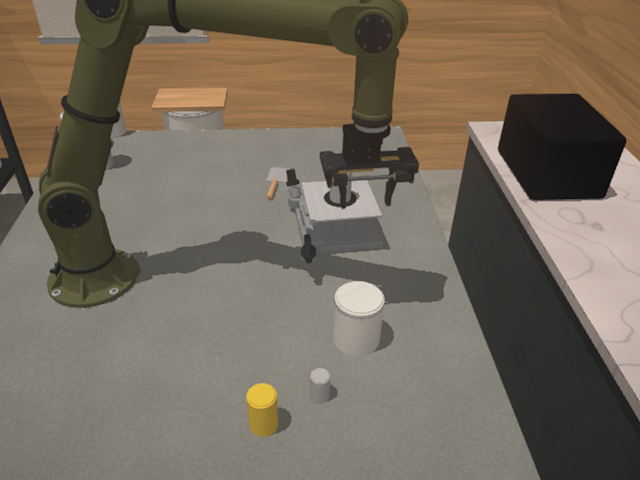

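The can stands on the pad at about (340,190), the gripper is clear of it, and the tin and look-alikes are where they were. The plate measures level to about 0.03°, so I'm handing in.

```bash
python3 -c "
from cell import env
print(env.sign_off())"
```

```text
the job is handed in; nothing more can be done
None
```

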